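# Hook the grabber clip on the warmer's earth stud

### The job

The cafe's coffee-jug warmer is due its electrical safety check: pick up the spring grabber clip, squeezing its thumb cap towards its finger flange so that the hook comes out, feel for the bare earth stud on the lug at the warmer's back, work the hook round it and let go, so that the clip's spring holds the stud between hook and nose. Be gentle, the hook wire bends if it is forced against the stud or the warmer, and leave the milk jug, the cup and the tamper where they are.

Things in the scene. Friction and masses are not known exactly. Their poses are not given: they have to be found in the camera images.
- probe: Black plastic grabber test clip, 112 mm (nose) + 24 mm (cap) long, about 80 g, lying on the counter, no cable (the lead's socket is in its cap). Origin at its underside below the middle of the grip; +x along the clip to its nose, +z up, +y left looking along the nose. Its axis is 20 mm above its underside. It is taken from above, one finger in front of the flange, one behind the cap.
- flange (a point): On the front face of the clip's finger flange, at the height to press it: x = 24, z = 34 mm in the clip's frame. The flange is an upright plate 28 mm wide, 4 mm thick, z = 0 to 40 mm. Ahead of it runs the barrel, 14 mm thick, its top at z = 27 mm: fingertips must stay above that, so 13 mm of flange and cap stand free to press on.
- cap (a point): On the rear face of the thumb cap, same height: x = -24 mm at rest, an upright plate 28 mm wide, 6 mm thick, z = 0 to 40 mm. Outer faces of flange and cap are 48 mm apart at rest, 35 mm when fully pressed. Axes as the clip's.
- plunger (a joint): How far the cap is pressed towards the flange = how far the hook is out: 0 at rest, 0.013 m at the solid stop. The spring takes 4 N to start and 8 N at the stop; a squeeze of 25 N holds the hook fully out and the clip firm in the fingers; opening them lets it draw back. About 0.005 with the stud caught, 0 if missed.
- nose (a point): Centre of the flat end of the clip's nose, on its axis at x = 109, z = 20 mm in the clip's frame. The nose is 8 mm wide and 12 mm long, then comes the 14 mm barrel.
- hook (a point): On the clip's axis, on the inner face of the hook's foot: at the nose's end at rest, 13 mm ahead when fully pressed. The hook is 3 mm steel wire lying level: a shank along the clip's right side (inner face at y = -4 mm, outer -7 mm), a foot across the front (3 mm thick, y = -7 to +7 mm, its front face 3 mm ahead of this point), on the left a lip.
- lip (a point): The hook's lip, at the left end of its foot, turned back 4 mm towards the nose: inner face at y = +4 mm, outer +7 mm. The pocket between shank and lip is 8 mm wide. The stud comes in from the clip's left (+y), through the opening between lip and nose, 9 mm when fully pressed. With the hook out, a push of more than 9 N against the stud or the warmer would bend its wire.
- warmer: Coffee-jug warmer, fixed: metal box 190 x 190 mm, 60 mm high, with a dark round plate on top. Origin at counter level under its centre. Its back faces the robot; +x points from its back to its front, +z up.
- back (a point): Foot of the middle of the warmer's back face, at counter level, at x = -95 mm in the warmer's frame. A flat steel lug 44 mm wide, 3 mm thick, its top 7 mm above the counter, sticks out 67 mm from it towards -x (the robot).
- lug (a point): Middle of the lug's slot, on its top, x = -134, y = 0 mm in the warmer's frame. The slot runs 25 deg aslant, from -x -y to +x +y. In it stands the earth stud: round steel, 6 mm thick, top 38 mm above the counter, a nut 11 mm wide at its foot up to 12 mm. It is bolted firm anywhere up to 15 mm from this point along the slot (13.6 mm in x, 6.3 mm in y), to be seen or felt.
- milk_jug: Steel milk jug, 76 mm wide, 95 mm high, handle at its +y; origin under its centre. Not to be disturbed.
- cup: White espresso cup, 64 mm wide, 55 mm high, handle at its +y; origin under its centre. Not to be disturbed.
- tamper: Steel coffee tamper standing on its 58 mm foot, 92 mm high; origin under its centre. Not to be disturbed.
Not all that is in view belongs to the job. There is more than one size of the probe; the job needs the largest.

How it is judged:
By the outcome, as a careful person would: the job done as asked, in the order asked, and still so for the second after the job is handed in, with the robot touching nothing.
It also fails if it takes over 54 s, if anything falls off the work surface, if the arm or the gripper's body presses on something with over 40 N, if the wrist force passes 120 N, or if a joint passes its speed limit or range.

### The arm

A 6-joint arm with a two-finger parallel gripper is mounted at the origin on the work surface. World frame = base frame: x ahead of the robot, y to its left, z up, the work surface at z = 0. Lengths are in m, angles in rad, forces in N, time in s.
With the tool pointing down it reaches from about 0.375 to 0.9 m from the base axis. Payload 3.1 kg.
Tool frame: the origin (TCP) lies on the centre line of the jaws, within the pads' length; the fingertips stand robot.tip_reach ahead of it and the grasp point (between the pads) lies 8 mm behind it (robot.tip_reach is the distance from the TCP to the fingertips, in m); z points along the fingers, y is the line along which they close (so a half turn about z gives the same grasp; the last joint's range is limited). The gripper opens to 87 mm and grips with 3 to 60 N. Pads are 19 mm wide; open, the fingers measure 117 mm over their backs; the gripper's body (75 mm by 190 mm) begins 51 mm behind the grasp point.
Start: joints at [-1.365, 0.527, 1.433, -0, 1.181, -0.178], TCP at [0.235, -0.579, 0.197] pointing down, gripper open.
Joint ranges: [-3.08, 3.08], [-0.75, 2.2], [0.22, 2.44], [-1.43, 4.57], [0, 2.65], [-2.85, 2.85]. Speed limits (rad/s): [2.79, 2.79, 3.14, 3.14, 3.14, 3.14].

### API

Orientations are given as a unit quaternion [x, y, z, w].
In Python, from rig import robot gives the robot as it stands.
- The arm moves only by the tool jog_arm, never from a script. Its argument "motion" is one flat list of numbers, 7 for each row, row after row: the shift along the tool's x, y, z scaled (see below), then the turn, a rotation vector about the tool's x, y, z scaled (see below), then the gripper's target within -1 to 1 (shut at 1, half-way at 0, fully open at -1). In form: [x, y, z, rx, ry, rz, hand, x, y, z, rx, ry, rz, hand, ...]. A call has 1 to 12 rows; each row shifts and turns the commanded pose from where the row before left it, along the tool's axes as they then stand; what a row does not reach is not made up. The controller multiplies each number of a shift by 4 cm and each number of a turn by 4 degrees. A row lasts 1/8 s, in which the tool goes at most 62.5 mm and 10.7 degrees, less where a joint would pass 70% of its speed; a pose out of reach is approached as far as the arm can. A call with a number of a shift or a turn outside -1 to 1 is refused whole. A call with a gripper value outside its range is refused whole. The fingers move at their own pace and stop on an object; "grip_force" is the grip in N (left out, the last holds). Time passes only in rows, so rows that do not move let the fingers close. It gives the time, the measured TCP pose, the force, the opening and the grip force at its end, in the units of the state.
- robot.get_obs(): the state, without advancing time (a new reading comes with each control period).
- robot.camera(name): name is "side" or "top"; returns the picture (384x512x3 uint8, blue, green, red); there is no depth.
- robot.calibration(name): a dict with "fx", "fy", "cx", "cy" (pixels), "dist_coeffs" ([k1, k2, p1, p2, k3] as OpenCV has them; the pictures are not rectified), "R" (3x3) and "t" (3): a world point X has camera coordinates R X + t. Camera axes: x right, y down, z forward; pixel columns grow to the right and rows downward; lengths in m; the calibration is good to about 2 mm. A picture is of the moment at which its call begins. calibration takes no time and is no camera call.
- robot.hand_in(): hands the job in; it is judged then, once.
The state is a dict: "time": time; "q": joint angles; "joint_velocities": joint speeds; "joint_torque": joint torques, N m; "position": TCP position; "tool_rot": TCP orientation; "ft_force": force on the tool from outside, world axes, zero at the start; "moment": the same for the moment, N m; "grip_width": finger opening in m; "grip_force": force on a finger pad.
Only numpy, scipy, OpenCV 4.12 (cv2) and the standard library are available. Lean on these libraries where they do the work, as an engineer would, in place of code of your own. Each camera call takes 0.05 s, during which the arm holds its last target. There are 200 camera calls.

## Working session

There is one attempt and no reset: what is moved stays moved. The work goes in short steps, Python scripts to look and compute and a tool call to move; the robot and the scene stay as the last step left them, time stands still between calls to the robot, and variables do not carry over. Pictures are saved under pics/ and viewed, at most 12 in all, crops included, and the job is handed in when it is done.

Besides the shell and the picture viewer there is one more tool, called after "Request:" as name(argument=value, ...) on one line, values as JSON. jog_arm: Moves the arm, as the interface text tells. Shifts and turns lie within -1 to 1; 1 stands for 4 cm of shift or 4 degrees of turn. Its arguments: {"type":"object","properties":{"motion":{"type":"array","items":{"type":"number"}},"grip_force":{"type":"number"}},"required":["motion"]}

```bash
ls; mkdir -p pics
python3 - <<'E'
from rig import robot
import cv2
o=robot.get_obs();print(o, robot.tip_reach)
for n in("top","side"):
    cv2.imwrite(f"pics/{n}0.png",cv2.resize(robot.camera(n),None,fx=1.5,fy=1.5,interpolation=cv2.INTER_CUBIC)); print(robot.calibration(n))
E
```

```text
pics
{'time': 0.0, 'q': array([-1.36453046e+00,  5.28478538e-01,  1.43388760e+00, -2.90969316e-05,
        1.18137793e+00, -1.78472182e-01]), 'joint_velocities': array([-0.00045302, -0.00082953, -0.0013939 , -0.00130533,  0.00086069,
        0.0003372 ]), 'joint_torque': array([-4.20267752e-04, -4.40047002e+01, -1.76592278e+01,  6.33082073e-02,
        5.82564413e-02, -1.65262727e-04]), 'position': array([ 0.23444617, -0.57852408,  0.19606876]), 'tool_rot': array([ 9.81552442e-01,  1.91190078e-01, -2.84004313e-05, -1.07541684e-03]), 'ft_force': array([ 0.34134088,  0.24010813, -0.2610014 ]), 'moment': array([ 0.02030937,  0.01757709, -0.01421839]), 'grip_force': 0.0, 'grip_width': 0.08714826853692251} 0.011
{'fx': 392.8095144106808, 'fy': 392.8095144106808, 'cx': 257.90934798060636, 'cy': 187.0128206263988, 'dist_coeffs': array([0.00408874, 0.        , 0.        , 0.        , 0.        ]), 'R': array([[-0.17345312, -0.98482126, -0.00641178],
       [-0.9635571 ,  0.17104698, -0.20567121],
       [ 0.20364609, -0.0294962 , -0.97860015]]), 't': array([0.09332969, 0.58680853, 0.8730026 ])}
{'fx': 443.80438757368626, 'fy': 443.80438757368626, 'cx': 248.51775331769926, 'cy': 196.6480589094801, 'dist_coeffs': array([-0.17243279,  0.        ,  0.        ,  0.        ,  0.        ]), 'R': array([[-0.80308634, -0.59580848, -0.00803634],
       [-0.3705718 ,  0.5099619 , -0.77628307],
       [ 0.46661427, -0.62044429, -0.63033325]]), 't': array([0.46521523, 0.26349746, 0.83958457])}
```

View pics/top0.png

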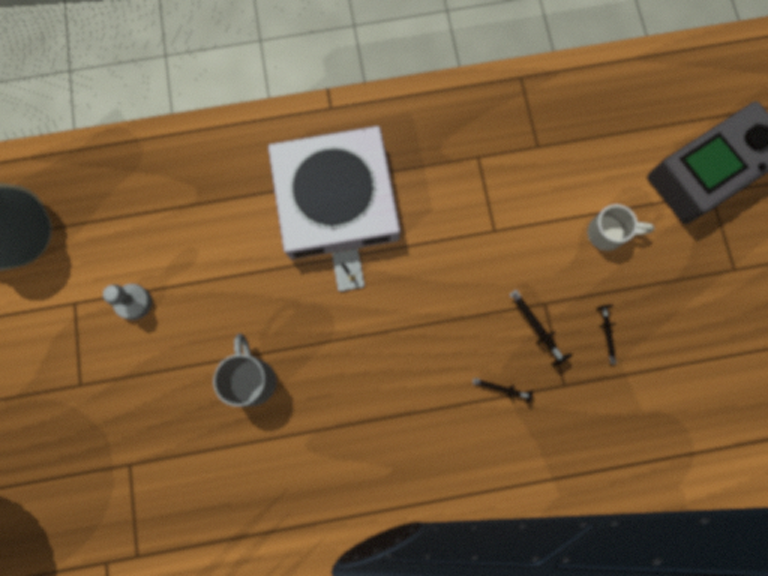

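View pics/side0.png

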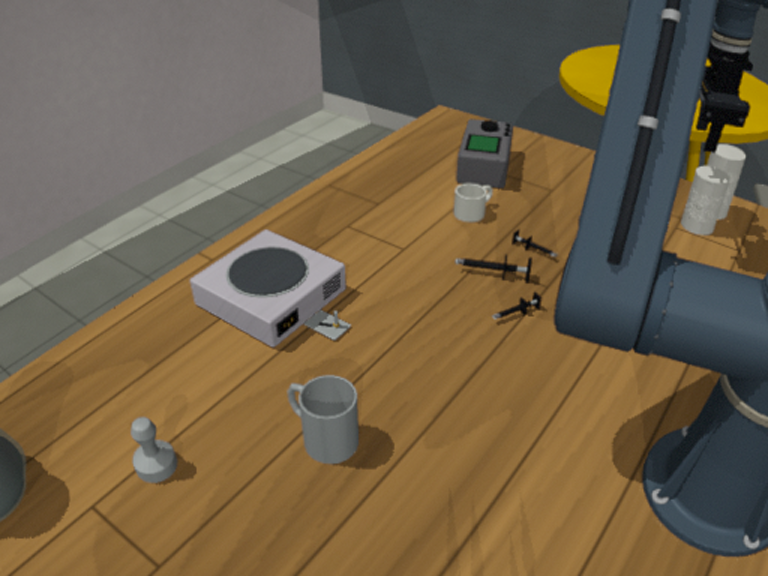

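The top view shows the large clip from nose (515,293) to cap (565,365), and the lug and stud near (348,270). In the side view the clip runs from (458,262) to (530,268), with the stud near (337,318). I'll enlarge both areas in both views.

```bash
cat > h.py <<'E'
from rig import robot
import cv2, numpy as np
def cam(n):
    c=robot.calibration(n);K=np.array([[c['fx'],0,c['cx']],[0,c['fy'],c['cy']],[0,0,1]]);return K,c['dist_coeffs'],c['R'],c['t']
def ray(n,uv):
    K,d,R,t=cam(n);p=cv2.undistortPoints(np.array([[uv]],float),K,d)[0,0]
    return -R.T@t, R.T@np.array([p[0],p[1],1])
def onz(n,uv,z):
    o,d=ray(n,uv);return o+d*(z-o[2])/d[2]
def proj(n,X):
    K,d,R,t=cam(n);return cv2.projectPoints(np.atleast_2d(np.array(X,float)),cv2.Rodrigues(R)[0],t,K,d)[0][:,0]
def avg(n,k=4): return np.mean([robot.camera(n).astype(float) for _ in range(k)],0).astype(np.uint8)
def crop(im,u,v,w,h,s): return cv2.resize(im[v:v+h,u:u+w],(w*s,h*s),interpolation=cv2.INTER_CUBIC)
E
python3 - <<'E'
from h import *
t=robot.camera("top");s=robot.camera("side")
a=np.vstack([np.hstack([crop(t,330,185,66,50,6),crop(t,205,155,66,50,6)]),np.hstack([crop(s,300,155,66,50,6),crop(s,182,190,66,50,6)])])
cv2.imwrite("pics/c0.png",a);cv2.imwrite("pics/t_raw.png",t);cv2.imwrite("pics/s_raw.png",s)
for uv in[(343,195),(377,243)]:print(onz("top",uv,.02))
for uv in[(181,95),(253,85),(266,157),(191,168)]:print(onz("top",uv,.06))
print(onz("top",(233,180),.007))
E
```

```text
[ 0.54606815 -0.21507375  0.02      ]
[ 0.41689689 -0.26997089  0.02      ]
[0.86027392 0.13869141 0.06      ]
[ 0.85511973 -0.04367503  0.06      ]
[ 0.66404711 -0.04246298  0.06      ]
[0.6686251  0.14026873 0.06      ]
[0.63426866 0.04700989 0.007     ]
```

View pics/c0.png

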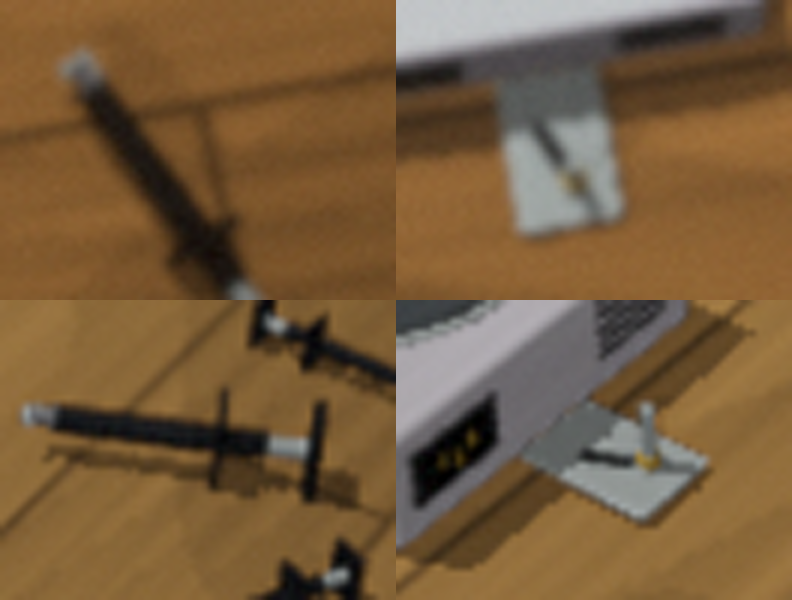

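The crops show the clip in the side view, with its nose end at about crop (25,415) and flange and cap tops at (224,392) and (320,402). The nut is at crop (572,180) in the top view. The stud top is at crop (648,405) and the nut at (648,458) in the side view. Next I'll fit the clip pose, the warmer and the stud.

```bash
cat > fit.py <<'E'
from h import *
from scipy.optimize import least_squares
f=lambda x,y,u,v,ox,oy:((x-ox+.5)/6-.5+u,(y-oy+.5)/6-.5+v)
S=lambda x,y:f(x,y,300,155,0,300); T=lambda x,y:f(x,y,330,185,0,0)
obs=[("side",S(25,415),(.110,0,.020)),("side",S(224,393),(.022,0,.040)),("side",S(216,487),(.022,0,.0)),
("side",S(320,403),(-.021,0,.040)),("side",S(312,498),(-.021,0,.0)),("side",S(57,418),(.097,0,.020)),
("top",T(75,62),(.110,0,.020)),("top",T(96,95),(.097,0,.02))]
def W(p,X):
    c,s=np.cos(p[2]),np.sin(p[2]);return [p[0]+c*X[0]-s*X[1],p[1]+s*X[0]+c*X[1],X[2]]
def res(p): return np.concatenate([proj(n,W(p,X))[0]-uv for n,uv,X in obs])
r=least_squares(res,[.46,-.25,.4]);p=r.x
print("clip",p,np.degrees(p[2]));print(r.fun.reshape(-1,2).round(1))
# stud
A=lambda x,y:f(x,y,205,155,396,0);B=lambda x,y:f(x,y,182,190,396,300)
so=[("top",A(572,180),.010),("side",B(648,405),.038),("side",B(648,460),.010)]
for n,uv,z in so: print("stud",n,onz(n,uv,z))
rs=lambda q:np.concatenate([proj(n,[q[0],q[1],z])[0]-uv for n,uv,z in so])
q=least_squares(rs,[.63,.04]);print(q.x,q.fun.round(1))
# lug corners, slot ends
for nm,c in dict(nearL=(520,237),nearR=(625,217),farL=(497,80),farR=(600,66),slotfar=(538,122),slotnear=(600,218)).items(): print(nm,onz("top",A(*c),.007).round(4))
for nm,c in dict(nearR=(709,462),nearL=(642,523),farR=(590,402),farL=(522,450),slotfar=(582,454),slotnear=(700,470)).items(): print("s",nm,onz("side",B(*c),.007).round(4))
E
python3 fit.py
```

```text
clip [ 0.44547382 -0.257163    0.41745552] 23.918439340090337
[[ 0.6  0. ]
 [ 0.3  1.8]
 [ 0.  -2.1]
 [ 0.3  2.2]
 [-0.4 -1.9]
 [-0.   0.1]
 [-0.1  0.3]
 [-0.4 -0.9]]
stud top [0.62147478 0.04654586 0.01      ]
stud side [0.62239628 0.04321203 0.038     ]
stud side [0.62210032 0.04553024 0.01      ]
[0.62170623 0.0453971 ] [ 0.4 -0.2 -0.3  0.6  0.2  0. ]
nearL [0.6019 0.072  0.007 ]
nearR [0.6026 0.0273 0.007 ]
farL [0.6706 0.071  0.007 ]
farR [0.669  0.0269 0.007 ]
slotfar [0.6494 0.0568 0.007 ]
slotnear [0.604  0.0377 0.007 ]
s nearR [0.6032 0.0291 0.007 ]
s nearL [0.6022 0.0741 0.007 ]
s farR [0.6676 0.0287 0.007 ]
s farL [0.6707 0.0691 0.007 ]
s slotfar [0.6489 0.0562 0.007 ]
s slotnear [0.6031 0.0352 0.007 ]
```

```bash
cat >> h.py <<'E'
from scipy.spatial.transform import Rotation as Ro
def go(tgt,yawx=None):
    o=robot.get_obs();R=Ro.from_quat(o['tool_rot']);d=R.inv().apply(np.array(tgt)-o['position'])
    X=R.as_matrix()[:,0];print("t",o['time'],"pos",o['position'].round(4),"yawx",np.degrees(np.arctan2(X[1],X[0])).round(2),"z",R.as_matrix()[:,2].round(4),"F",o['ft_force'].round(2),"w",o['grip_width'],o['grip_force'])
    print("shift mm",(d*1e3).round(1),"units",(d/.04).round(3))
E
python3 - <<'E'
from h import *
print("jug top",onz("top",(243/1.5,380/1.5),.09),"cup",onz("top",(613/1.5,225/1.5),.05), "small1",onz("top",(530/1.5,397/1.5),.02),onz("top",(610/1.5,362/1.5),.02))
E
```

```text
jug top [0.47679255 0.22714401 0.09      ] cup [ 0.6231317 -0.3901538  0.05     ] small1 [ 0.37679161 -0.20255046  0.02      ] [ 0.40841355 -0.34108068  0.02      ]
```

Request:
jog_arm(motion=[0,0,0,0,0,-1,-0.6,0,0,0,0,0,-1,-0.6,0,0,0,0,0,-1,-0.6,0,0,0,0,0,-1,-0.6,0,0,0,0,0,-1,-0.6,0,0,0,0,0,-1,-0.6,0,0,0,0,0,-1,-0.6,0,0,0,0,0,-1,-0.6,0,0,0,0,0,-1,-0.6,0,0,0,0,0,-1,-0.6,0,0,0,0,0,-1,-0.6,0,0,0,0,0,-1,-0.6])

```text
time: 1.7
position: [0.2346, -0.579, 0.1967]
tool_rot: [0.818, 0.575, 0.0, -0.0]
ft_force: [0.3, 0.6, 0.2]
grip_width: 0.0694
grip_force: 0.0
```

Request:
jog_arm(motion=[0,0,0,0,0,-1,-0.6,0,0,0,0,0,-1,-0.6,0,0,0,0,0,-1,-0.6,0,0,0,0,0,-1,-0.6,0,0,0,0,0,-1,-0.6,0,0,0,0,0,-1,-0.6,0,0,0,0,0,-1,-0.6,0,0,0,0,0,-1,-0.6,0,0,0,0,0,-1,-0.6,0,0,0,0,0,-1,-0.6,0,0,0,0,0,-1,-0.6])

```text
time: 3.08
position: [0.2346, -0.579, 0.1968]
tool_rot: [0.543, 0.84, 0.0, -0.0]
ft_force: [-0.2, -0.3, -0.3]
grip_width: 0.0696
grip_force: 0.0
```

```bash
python3 -c "
from h import *
go([.4455,-.2572,.10])"
```

```text
t 3.075 pos [ 0.2346 -0.579   0.1968] yawx 114.18 z [-1.e-04  6.e-04 -1.e+00] F [-0.23 -0.34 -0.27] w 0.0696485178347517 0.0
shift mm [207.2 324.2  96.9] units [5.179 8.105 2.424]
```

Request:
jog_arm(motion=[0.575,0.9,0.27,0,0,0,-0.6,0.575,0.9,0.27,0,0,0,-0.6,0.575,0.9,0.27,0,0,0,-0.6,0.575,0.9,0.27,0,0,0,-0.6,0.575,0.9,0.27,0,0,0,-0.6,0.575,0.9,0.27,0,0,0,-0.6,0.575,0.9,0.27,0,0,0,-0.6,0.575,0.9,0.27,0,0,0,-0.6,0.575,0.9,0.27,0,0,0,-0.6,0,0,0,0,0,0,-0.6])

```text
time: 4.32
position: [0.4464, -0.2552, 0.099]
tool_rot: [0.542, 0.84, 0.0, -0.001]
ft_force: [-0.2, -0.5, 0.8]
grip_width: 0.0695
grip_force: 0.0
```

Run:
```python
from h import *
go([.4455,-.2572,.042])
t=robot.camera("top");s=robot.camera("side")
p=robot.get_obs()['position']
print(proj("side",p),proj("top",p))
a=np.hstack([crop(t,310,175,80,110,5),crop(s,295,125,80,110,5)])
cv2.imwrite("pics/c1.png",a)
```

```text
t 4.325 pos [ 0.4464 -0.2552  0.099 ] yawx 114.3 z [-0.002   0.0022 -1.    ] F [-0.22 -0.5   0.8 ] w 0.06950074082387407 0.0
shift mm [-1.6 -1.6 57. ] units [-0.041 -0.041  1.425]
[[348.15367436 154.03489155]] [[379.16249824 228.38929977]]
```

View pics/c1.png

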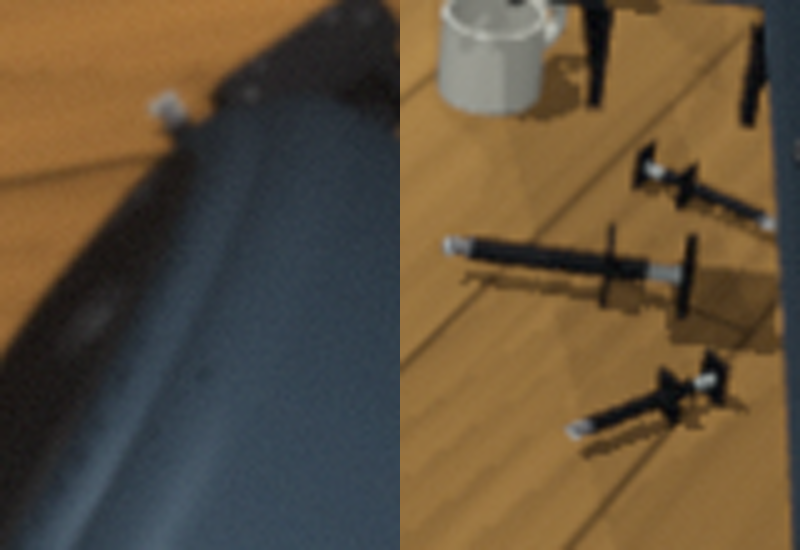

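In this crop the fingertips are at about (595,105) and (748,125), straddling the clip. They sit roughly 10 px higher than the TCP projects, so I'm checking that discrepancy.

Run:
```python
from h import *
o=robot.get_obs();R=Ro.from_quat(o['tool_rot']).as_matrix();p=o['position']
for s in(-1,1):
  for dx in (-.0095,0.0095):
    for dy in(.035,.05):
      print(s,dx,dy,((proj("side",p+R@[dx,s*dy,.011])[0]-[295,125])*5+[400,0]).round())
print(proj("side",[.2344,-.5785,.185])*1.5)
s=robot.camera("side");cv2.imwrite("pics/c2.png",crop(s,290,60,130,110,5))
```

```text
-1 -0.0095 0.035 [730. 161.]
-1 -0.0095 0.05 [759. 164.]
-1 0.0095 0.035 [730. 181.]
-1 0.0095 0.05 [758. 184.]
1 -0.0095 0.035 [598. 145.]
1 -0.0095 0.05 [570. 142.]
1 0.0095 0.035 [595. 165.]
1 0.0095 0.05 [567. 161.]
[[700.2486799  156.62983799]]
```

View pics/c2.png

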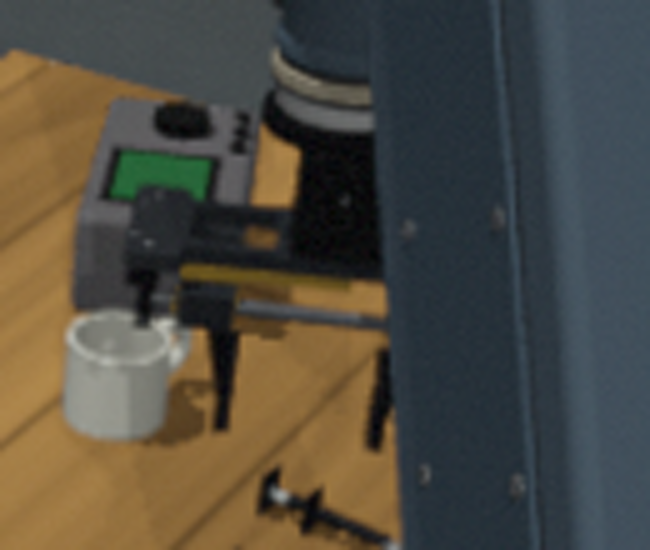

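Run:
```python
from h import *
o=robot.get_obs();R=Ro.from_quat(o['tool_rot']).as_matrix();p=o['position'];print(p,R)
for dx in (-.0375,.0375):
  for z in(-.059,-.09):
    X=p+R@[dx,.095,z]
    print(dx,z,"c2",((proj("side",X)[0]-[290,60])*5).round(),"c1top",((proj("top",X)[0]-[310,175])*5).round())
t=robot.camera("top");cv2.imwrite("pics/c3.png",crop(t,320,130,150,110,5))
```

```text
[ 0.44626753 -0.25902457  0.10006623] [[-4.07539376e-01  9.13187528e-01  4.42191012e-04]
 [ 9.13187073e-01  4.07539614e-01 -9.11975215e-04]
 [-1.01301475e-03  3.21373063e-05 -9.99999486e-01]]
-0.0375 -0.059 c2 [127. 315.] c1top [322.  18.]
-0.0375 -0.09 c2 [132. 263.] c1top [343.   1.]
0.0375 -0.059 c2 [112. 388.] c1top [180. 116.]
0.0375 -0.09 c2 [117. 334.] c1top [196. 102.]
```

View pics/c3.png

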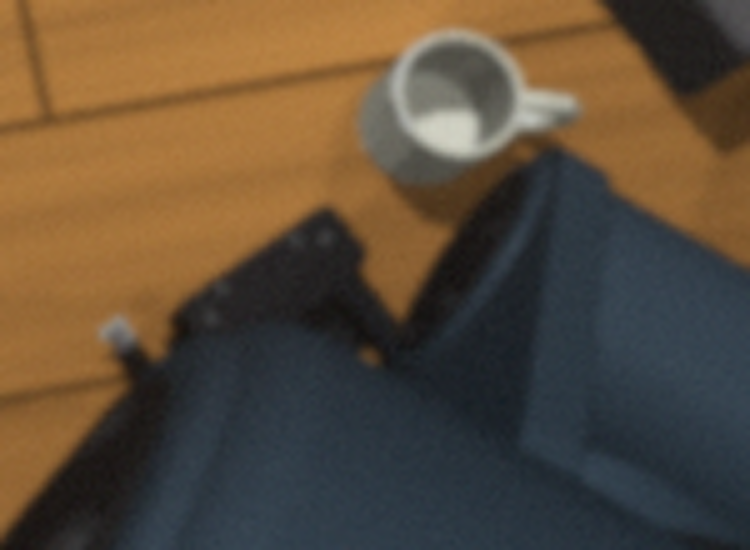

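Run:
```python
from h import *
go([.4455,-.2572,.055])
```

```text
t 4.525 pos [ 0.4462 -0.2594  0.1002] yawx 114.0 z [ 7.e-04 -1.e-03 -1.e+00] F [-1.15 -0.7  -1.14] w 0.06946737162467574 0.0
shift mm [ 2.4  0.3 45.2] units [0.059 0.007 1.129]
```

Request:
jog_arm(motion=[0,0,0.35,0,0,0,-0.6,0,0,0.35,0,0,0,-0.6,0,0,0.4,0,0,0,-0.6,0,0,0,0,0,0,-0.6,0,0,0,0,0,0,-0.6])

```text
time: 5.15
position: [0.446, -0.2584, 0.0556]
tool_rot: [0.544, 0.839, 0.0, -0.0]
ft_force: [0.1, -0.3, 0.3]
grip_width: 0.0696
grip_force: 0.0
```

Run:
```python
from h import *
go([.4455,-.2572,.042])
s0=cv2.imread("pics/s_raw.png");s=avg("side",2)
o=robot.get_obs();R=Ro.from_quat(o['tool_rot']).as_matrix();p=o['position']
for q in(-1,1):
  for dx in (-.0095,0.0095): print(q,dx,((proj("side",p+R@[dx,q*.035,.011])[0]-[290,110])*5).round())
for d in(-1,1): print("start",((proj("side",np.array([.2344,-.5785,.185])+d*.0435*np.array([.375,-.927,0]))[0]-[440,40])*5+[400,0]).round())
cv2.imwrite("pics/c4.png",np.hstack([crop(s,290,110,80,100,5),crop(s0,440,40,70,100,5)]))
```

```text
t 5.15 pos [ 0.446  -0.2584  0.0556] yawx 114.02 z [-4.e-04  3.e-04 -1.e+00] F [ 0.07 -0.25  0.3 ] w 0.06955961403745667 0.0
shift mm [ 1.3  0.  13.6] units [0.031 0.001 0.34 ]
-1 -0.0095 [344. 303.]
-1 0.0095 [343. 323.]
1 -0.0095 [214. 287.]
1 0.0095 [212. 307.]
start [545. 357.]
start [523. 289.]
```

View pics/c4.png

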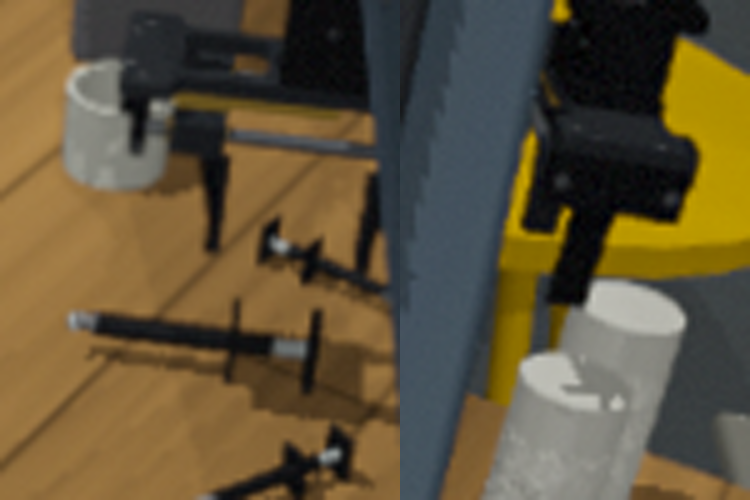

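The fingertips show at crop (212,250) and (365,270), about 45 crop px (9 px) above the prediction, and the start pose shows a similar offset. I can't tell whether that's height or a sideways shift. A light 3 N closing test, below the clip's spring start force, should settle it.

Request:
jog_arm(motion=[0.033,0,0.2,0,0,0,-0.6,0,0,0.19,0,0,0,-0.6,0,0,0,0,0,0,-0.3,0,0,0,0,0,0,-0.1,0,0,0,0,0,0,0.0,0,0,0,0,0,0,0.0], grip_force=3)

```text
time: 6.0
position: [0.4457, -0.2571, 0.0404]
tool_rot: [0.544, 0.839, -0.0, 0.0]
ft_force: [0.1, -1.0, -0.5]
grip_width: 0.0454
grip_force: 0.0
```

Run:
```python
from h import *
def tri(a,b):
    o1,d1=ray("top",a);o2,d2=ray("side",b);d1/=np.linalg.norm(d1);d2/=np.linalg.norm(d2)
    k=np.linalg.lstsq(np.c_[d1,-d2],o2-o1,rcond=None)[0];P,Q=o1+d1*k[0],o2+d2*k[1];return (P+Q)/2,np.linalg.norm(P-Q)
B=(320+331/5,130+208/5);A=(320+180/5,130+318/5)
for s in[(138,188),(150,188),(185,192),(130,200)]: print("B",s,tri(B,(290+s[0]/5,60+s[1]/5)))
for s in[(130,240),(128,260),(185,255)]: print("A",s,tri(A,(290+s[0]/5,60+s[1]/5)))
```

```text
B (138, 188) (array([ 0.54658172, -0.25496795,  0.23302745]), np.float64(0.0037075199155407663))
B (150, 188) (array([ 0.54376248, -0.25606521,  0.23372435]), np.float64(0.0023094897955686787))
B (185, 192) (array([ 0.53576922, -0.25987657,  0.23346531]), np.float64(0.020025279518813513))
B (130, 200) (array([ 0.54981489, -0.25741987,  0.22416602]), np.float64(0.00720136381668109))
A (130, 240) (array([ 0.51263355, -0.18466551,  0.24377368]), np.float64(0.003428652710499876))
A (128, 260) (array([ 0.51454419, -0.18821265,  0.23091997]), np.float64(0.003488170440155746))
A (185, 255) (array([ 0.5014349 , -0.19194225,  0.23789153]), np.float64(0.02320539923241973))
```

Triangulating the gripper's end corners matches x and y, so the offset is height: the fingers sit about 25 mm higher than nominal. I'll take another look at the current position.

Run:
```python
from h import *
go([.4455,-.2572,.042])
s=avg("side",3)
o=robot.get_obs();R=Ro.from_quat(o['tool_rot']).as_matrix();p=o['position']
for q in(-1,1):
  for z in (.011,-.005,-.015,-.025): print(q,z,((proj("side",p+R@[0.0095,q*.0227,z])[0]-[290,130])*8).round(),((proj("side",p+R@[-0.0095,q*.0227,z])[0]-[290,130])*8).round())
cv2.imwrite("pics/c5.png",crop(s,290,130,80,75,8))
```

```text
t 6.0 pos [ 0.4457 -0.2571  0.0404] yawx 114.05 z [ 2.e-04 -2.e-04 -1.e+00] F [ 0.07 -1.02 -0.46] w 0.04544127297558845 0.0
shift mm [-0.  -0.3 -1.6] units [-0.001 -0.006 -0.04 ]
-1 0.011 [505. 394.] [507. 361.]
-1 -0.005 [511. 355.] [513. 323.]
-1 -0.015 [516. 331.] [517. 298.]
-1 -0.025 [520. 306.] [521. 274.]
1 0.011 [370. 377.] [373. 344.]
1 -0.005 [375. 338.] [379. 306.]
1 -0.015 [379. 314.] [382. 282.]
1 -0.025 [382. 289.] [386. 257.]
```

View pics/c5.png

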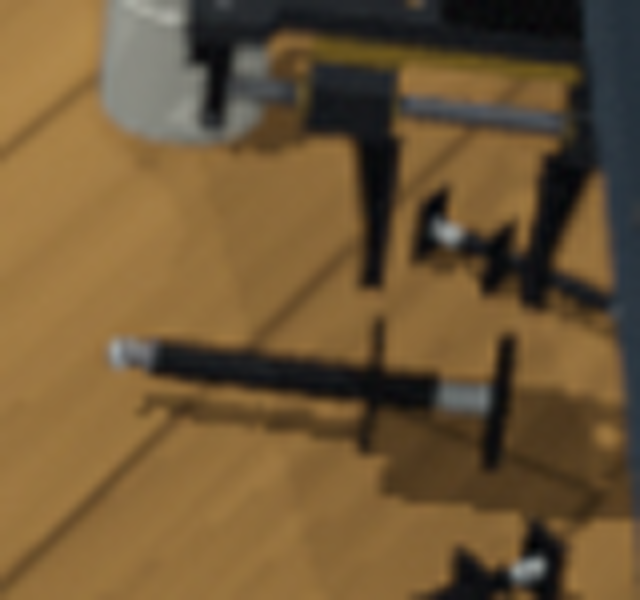

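The clip is undisturbed. The tips are at (372,287) and (533,305), clearly above the flange top at (378,318), so they are about 20–25 mm above TCP level. I'll go lower and repeat the light closing test.

Request:
jog_arm(motion=[0,0,0,0,0,0,-0.5,0,0,0,0,0,0,-0.5,0,0,0.25,0,0,0,-0.5,0,0,0.2,0,0,0,-0.5,0,0,0.2,0,0,0,-0.5,0,0,0,0,0,0,-0.5])

```text
time: 6.9
position: [0.4451, -0.2565, 0.0133]
tool_rot: [0.544, 0.839, 0.0, -0.001]
ft_force: [0.5, 0.3, 0.3]
grip_width: 0.0653
grip_force: 0.0
```

Request:
jog_arm(motion=[0,0,0,0,0,0,-0.3,0,0,0,0,0,0,-0.1,0,0,0,0,0,0,0,0,0,0,0,0,0,0])

```text
time: 7.4
position: [0.4457, -0.2571, 0.0145]
tool_rot: [0.544, 0.839, -0.0, 0.0]
ft_force: [0.0, 0.0, 0.7]
grip_width: 0.0473
grip_force: 3.0
```

Contact at 47.3 mm, as expected. Now I'll open slightly and go down a few mm in small steps, watching for barrel contact.

Request:
jog_arm(motion=[0,0,0,0,0,0,-0.3,0,0,0,0,0,0,-0.3,0,0,0.05,0,0,0,-0.3,0,0,0.05,0,0,0,-0.3,0,0,0,0,0,0,-0.3])

```text
time: 8.02
position: [0.4455, -0.2569, 0.01]
tool_rot: [0.544, 0.839, 0.0, -0.0]
ft_force: [-0.5, 0.3, -0.9]
grip_width: 0.0568
grip_force: 0.0
```

Run:
```python
from h import *
go([.4455,-.2572,.01])
s=avg("side",3)
o=robot.get_obs();R=Ro.from_quat(o['tool_rot']).as_matrix();p=o['position']
for q in(-1,1):
  for z in (-.010,-.02,-.03): print(q,z,((proj("side",p+R@[0,q*.030,z])[0]-[290,130])*8).round())
cv2.imwrite("pics/c6.png",crop(s,290,130,80,75,8))
```

```text
t 8.025 pos [ 0.4455 -0.2569  0.01  ] yawx 114.04 z [-4.e-04  4.e-04 -1.e+00] F [-0.52  0.3  -0.92] w 0.05681059683150803 0.0
shift mm [-0.3 -0.1 -0. ] units [-0.008 -0.002 -0.001]
-1 -0.01 [524. 402.]
-1 -0.02 [528. 378.]
-1 -0.03 [532. 354.]
1 -0.01 [347. 380.]
1 -0.02 [351. 356.]
1 -0.03 [354. 332.]
```

View pics/c6.png

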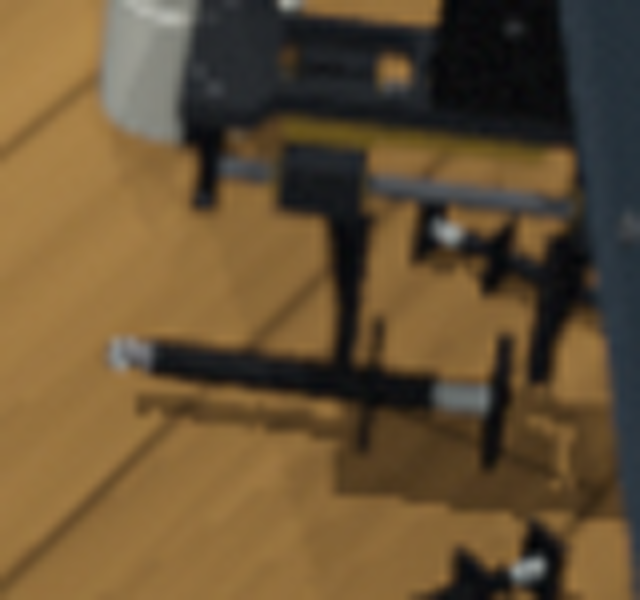

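The tips are now at about z = 0.029, with the rear tip at (540,382) and the front tip just above the barrel, and there is no contact force. I'll squeeze at 25 N.

Request:
jog_arm(motion=[0,0,0,0,0,0,0,0,0,0,0,0,0,0.3,0,0,0,0,0,0,1,0,0,0,0,0,0,1,0,0,0,0,0,0,1,0,0,0,0,0,0,1], grip_force=25)

```text
time: 8.93
position: [0.4456, -0.257, 0.0103]
tool_rot: [0.544, 0.839, -0.0, 0.0]
ft_force: [0.1, 0.4, 0.7]
grip_width: 0.0337
grip_force: 25.0
```

Request:
jog_arm(motion=[0,0,-0.2,0,0,0,1,0,0,-0.4,0,0,0,1,0,0,-0.6,0,0,0,1,0,0,0,0,0,0,1,0,0,0,0,0,0,1])

```text
time: 9.55
position: [0.4455, -0.2569, 0.0584]
tool_rot: [0.544, 0.839, -0.0, 0.0]
ft_force: [0.0, 0.6, -0.8]
grip_width: 0.0336
grip_force: 25.0
```

Run:
```python
from h import *
go([.5,-.15,.06])
p=robot.get_obs()['position']
s=avg("side",3);t=avg("top",3)
u,v=proj("side",p+[.08,.03,0])[0].astype(int)
print(u,v)
u0,v0=u-40,v-45
a=crop(s,u0,v0,80,75,6)
u2,v2=proj("top",p+[.08,.03,0])[0].astype(int)
b=crop(t,u2-25,v2-40,50,75,6)
print("crop org side",u0,v0,"top",u2-25,v2-40)
cv2.imwrite("pics/c7.png",np.hstack([a,b]));cv2.imwrite("pics/c7s.png",s)
```

```text
t 9.55 pos [ 0.4455 -0.2569  0.0584] yawx 114.05 z [ 2.e-04 -2.e-04 -1.e+00] F [ 0.01  0.55 -0.84] w 0.03357969940659198 24.99010294675827
shift mm [75.4 93.3 -1.6] units [ 1.886  2.333 -0.04 ]
314 162
crop org side 274 117 top 328 159
```

View pics/c7.png

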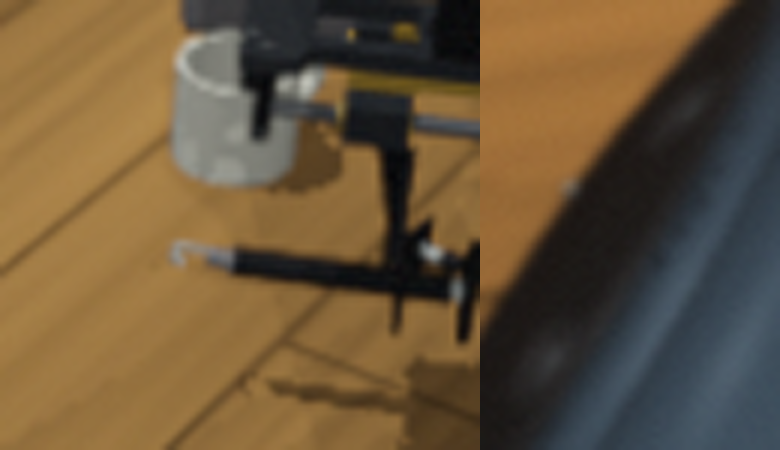

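The clip is held with its hook out: hook end at about side crop (178,250), barrel front at (235,260), flange bottom at (397,332). I'll compare this with the predicted held pose.

Run:
```python
from h import *
p=robot.get_obs()['position'];R=Ro.from_quat(robot.get_obs()['tool_rot']).as_matrix()
ax=R[:,1];left=np.array([-ax[1],ax[0],0]);up=np.array([0,0,1.])
cx=p-6.5e-3*ax; cx[2]=.0481
for nm,X in dict(hookfront=(.125,0,.02),footL=(.1235,.0055,.02),footR=(.1235,-.0055,.02),nose=(.109,0,.02),barrel=(.097,0,.02),flangeLbot=(.022,.014,0),flangeTop=(.022,-.014,.04)).items():
    W=cx+X[0]*ax+X[1]*left+X[2]*up; print(nm,W.round(4),((proj("side",W)[0]-[274,117])*6+2.5).round(),"top",((proj("top",W)[0]-[328,159])*6+[482.5,2.5]).round())
s=cv2.imread("pics/c7s.png")
print(s[117+38:117+46,274+26:274+42].mean(2).astype(int))
```

```text
hookfront [ 0.5535 -0.2084  0.068 ] [173. 255.] top [577. 180.]
footL [ 0.5499 -0.204   0.068 ] [175. 262.] top [568. 191.]
footR [ 0.5544 -0.2141  0.068 ] [178. 248.] top [591. 176.]
nose [ 0.5389 -0.215   0.068 ] [209. 259.] top [601. 213.]
barrel [ 0.528  -0.2199  0.0681] [235. 262.] top [620. 238.]
flangeLbot [ 0.4538 -0.2376  0.0481] [397. 338.] top [695. 423.]
flangeTop [ 0.4652 -0.2632  0.0881] [411. 228.] top [781. 371.]
[[116 113 112 111 113 113 116 117 118 119 118 114 110 107 106 106]
 [113 113 113 116 118 117 118 118 120 119 118 115 110 105 106 107]
 [112 114 120 136 142 137 129 126 123 120 115 114 109  94  92  97]
 [113 113 122 139 129 128 130 132 127 126 118 114 103  68  60  65]
 [110 112 125 142 128 117 122 122 116 115 115 119 105  52  32  32]
 [111 113 117 133 137 114 111 108  95  89  95 101  92  43  26  27]
 [111 116 117 123 126 110 107 104  95  89  85  82  70  28  17  21]
 [117 118 119 119 117 112 110 106 104 102  98  91  69  37  29  27]]
```

The held pose agrees to within about 0.7 px, so the clip could be up to 1.7 mm high. Next I'll move to a point 20 mm clear on the stud's right-hand side (as seen along the clip).

Request:
jog_arm(motion=[0.3,0.3,0,0,0,0,1,0.5,0.5,0,0,0,0,1,0.5,0.5,0,0,0,0,1,0.5,0.5,0,0,0,0,1,0.5,0.5,0,0,0,0,1,0.5,0.5,0,0,0,0,1,0.5,0.5,0,0,0,0,1,0.5,0.5,0,0,0,0,1,0.5,0.4,0,0,0,0,1,0.3,0.2,0,0,0,0,1,0,0,0,0,0,0,1])

```text
time: 11.22
position: [0.5309, -0.0159, 0.0581]
tool_rot: [0.543, 0.84, -0.0, -0.0]
ft_force: [0.2, -0.6, 0.1]
grip_width: 0.0338
grip_force: 25.0
```

Request:
jog_arm(motion=[0,0,0.4,0,0,0,1,0,0,0.4,0,0,0,1,0,0,0.26,0,0,0,1,0,0,0,0,0,0,1,0,0,0,0,0,0,1])

```text
time: 11.85
position: [0.5315, -0.0175, 0.0157]
tool_rot: [0.544, 0.839, -0.0, -0.0]
ft_force: [-0.2, 0.8, -1.1]
grip_width: 0.0335
grip_force: 25.0
```

Run:
```python
from h import *
go([.5321,-.0165,.016])
o=robot.get_obs();p=o['position'];R=Ro.from_quat(o['tool_rot']).as_matrix()
s=avg("side",6)
cv2.imwrite("pics/c8s.png",s)
cv2.imwrite("pics/c8.png",np.hstack([crop(s,200,180,66,60,12)]))
ax=R[:,1];left=np.array([-ax[1],ax[0],0]);up=np.array([0,0,1.])
cx=p-6.5e-3*ax; cx[2]=p[2]-.0103
P=lambda W:((proj("side",W)[0]-[200,180])*12+5.5).round()
for nm,X in dict(hookfront=(.125,0,.02),footL=(.1235,.0055,.02),lipend=(.118,.0055,.02),footR=(.1235,-.0055,.02),nose=(.109,0,.02),barrel=(.097,0,.02)).items():
    print(nm,P(cx+X[0]*ax+X[1]*left+X[2]*up))
for z in(.012,.026,.038):print("stud",P([.6217,.0454,z]))
```

```text
t 11.85 pos [ 0.5315 -0.0175  0.0157] yawx 114.03 z [-0.  0. -1.] F [-0.21  0.79 -1.14] w 0.03349533192806879 24.990241527557373
shift mm [ 0.6  1.  -0.3] units [ 0.016  0.025 -0.007]
hookfront [264. 313.]
footL [264. 331.]
lipend [290. 335.]
footR [278. 298.]
nose [339. 324.]
barrel [395. 332.]
stud [290. 434.]
stud [287. 382.]
stud [284. 337.]
```

View pics/c8.png

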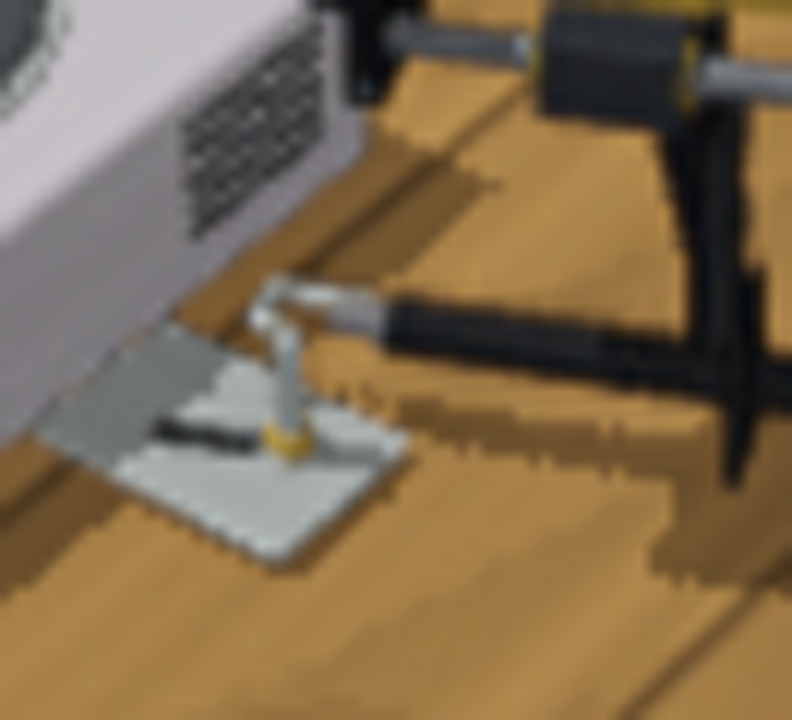

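In this crop the hook is at (255–300, 285–320) and out. The stud is at column 289 and rows 330–430, with its nut at row 440. Along-axis alignment is within about 1 mm, so I'll slide left in small steps and watch the force.

Request:
jog_arm(motion=[0.05,0,0,0,0,0,1,0.05,0,0,0,0,0,1,0.05,0,0,0,0,0,1,0.05,0,0,0,0,0,1,0,0,0,0,0,0,1])

```text
time: 12.78
position: [0.5279, -0.0097, 0.0158]
tool_rot: [0.544, 0.839, -0.0, -0.0]
ft_force: [-0.1, 0.1, -1.0]
grip_width: 0.0336
grip_force: 25.0
```

Request:
jog_arm(motion=[0.025,0,0,0,0,0,1,0.025,0,0,0,0,0,1,0,0,0,0,0,0,1])

```text
time: 13.15
position: [0.5272, -0.0081, 0.0158]
tool_rot: [0.544, 0.839, -0.0, -0.0]
ft_force: [0.5, 0.1, -1.5]
grip_width: 0.0335
grip_force: 25.0
```

Request:
jog_arm(motion=[0.025,0,0,0,0,0,1,0,0,0,0,0,0,1])

```text
time: 13.4
position: [0.5268, -0.0071, 0.0158]
tool_rot: [0.544, 0.839, -0.0, -0.0]
ft_force: [0.1, 0.1, -1.6]
grip_width: 0.0334
grip_force: 25.0
```

Request:
jog_arm(motion=[0.025,0,0,0,0,0,1,0,0,0,0,0,0,1])

```text
time: 13.65
position: [0.5264, -0.0062, 0.0158]
tool_rot: [0.544, 0.839, -0.0, -0.0]
ft_force: [-0.8, -0.2, -1.3]
grip_width: 0.0335
grip_force: 25.0
```

Request:
jog_arm(motion=[0.025,0,0,0,0,0,1,0,0,0,0,0,0,1])

```text
time: 13.9
position: [0.526, -0.0053, 0.0158]
tool_rot: [0.544, 0.839, -0.0, -0.0]
ft_force: [-0.6, -0.6, -1.8]
grip_width: 0.0334
grip_force: 25.0
```

Request:
jog_arm(motion=[0.025,0,0,0,0,0,1,0,0,0,0,0,0,1])

```text
time: 14.15
position: [0.5256, -0.0044, 0.0158]
tool_rot: [0.544, 0.839, -0.0, -0.0]
ft_force: [-0.5, -0.5, -1.0]
grip_width: 0.0335
grip_force: 25.0
```

Run:
```python
from h import *
go([.524,.0017,.016])
s=avg("side",6)
cv2.imwrite("pics/c9s.png",s);g=s.mean(2).astype(int)
print("cols 217..235");[print(r,g[r,217:236]) for r in range(203,218)]
```

```text
t 14.15 pos [ 0.5256 -0.0044  0.0158] yawx 114.05 z [-1.e-04  0.e+00 -1.e+00] F [-0.46 -0.54 -0.96] w 0.033499807602858776 24.990282654762268
shift mm [ 6.2  1.  -0.2] units [ 0.155  0.026 -0.004]
cols 217..235
203 [ 99  88  87  89  88  78  63  58  68  79  82  83  82  81  89 117 118 124
 126]
204 [ 88  88  89  87  75  58  58  72  80  83  83  82  80  88 118 124 124 125
 128]
205 [ 88  88  86  71  55  59  66  78  81  81  81  81  88 117 125 126 125 129
 130]
206 [ 89  83  68  58  81  90  83  79  74  71  72  85 109 123 126 126 124 128
 126]
207 [ 80  63  59 105 153 151 146 125  97  80  91 113 116 119 119 121 123 122
 120]
208 [ 93  61  83 145 117 117 160 145 138 144 145 143 127 111  78  67  75  75
  84]
209 [109 104 119 157 103  90 132 127 127 132 136 136 129 101  49  34  39  39
  44]
210 [111 123 166 185 160 102 121 121 115  99 109 116 120  88  40  31  35  35
  36]
211 [115 158 169 160 158 147 128 119 105  82  91 101 101  70  32  25  30  32
  32]
212 [122 164 167 165 166 156 130 121 121 108 121 118  97  63  26  21  21  21
  24]
213 [164 168 169 168 167 153 129 121 135 160 154 114 112  90  57  52  48  41
  34]
214 [171 170 170 168 168 164 133 119 108 130 130 120 122 101 111 111 113 109
  91]
215 [104 123 144 145 146 150 133 120  94 142 162 165 164 121 118 107 117 117
 112]
216 [ 47  55  69  71  93 126 132 125  92 110 144 168 168 122 114 115 118 115
 115]
217 [107  82  78  67 107 137 121 100  89  96 104 125 127 113 114 116 103  90
 112]
```

No contact past the lip zone, and the stud (column 224) sits between the foot (column 220) and the nose (about column 226). I'll keep going to feel for the shank.

Request:
jog_arm(motion=[0.025,0,0,0,0,0,1,0,0,0,0,0,0,1])

```text
time: 14.7
position: [0.5251, -0.0035, 0.0158]
tool_rot: [0.544, 0.839, -0.0, -0.0]
ft_force: [0.9, -0.4, -1.1]
grip_width: 0.0334
grip_force: 25.0
```

Request:
jog_arm(motion=[0.025,0,0,0,0,0,1,0,0,0,0,0,0,1])

```text
time: 14.95
position: [0.5248, -0.0025, 0.0158]
tool_rot: [0.544, 0.839, -0.0, -0.0]
ft_force: [-0.5, -0.5, -1.4]
grip_width: 0.0339
grip_force: 25.0
```

Request:
jog_arm(motion=[0.025,0,0,0,0,0,1,0,0,0,0,0,0,1])

```text
time: 15.2
position: [0.5244, -0.0016, 0.0158]
tool_rot: [0.544, 0.839, -0.0, -0.0]
ft_force: [0.2, 0.5, -0.4]
grip_width: 0.0338
grip_force: 25.0
```

Request:
jog_arm(motion=[0.025,0,0,0,0,0,1,0,0,0,0,0,0,1])

```text
time: 15.45
position: [0.524, -0.0007, 0.0158]
tool_rot: [0.544, 0.839, -0.0, -0.0]
ft_force: [0.2, 0.3, -0.4]
grip_width: 0.0336
grip_force: 25.0
```

Request:
jog_arm(motion=[0.025,0,0,0,0,0,1,0,0,0,0,0,0,1])

```text
time: 15.7
position: [0.5235, 0.0002, 0.0158]
tool_rot: [0.544, 0.839, -0.0, -0.0]
ft_force: [0.7, -0.0, -1.1]
grip_width: 0.0334
grip_force: 25.0
```

Request:
jog_arm(motion=[0.02,0,0,0,0,0,1,0,0,0,0,0,0,1])

```text
time: 15.95
position: [0.5232, 0.0009, 0.0159]
tool_rot: [0.544, 0.839, -0.0, -0.0]
ft_force: [-0.3, 0.6, -0.7]
grip_width: 0.0339
grip_force: 25.0
```

Request:
jog_arm(motion=[0.015,0,0,0,0,0,1,0,0,0,0,0,0,1])

```text
time: 16.2
position: [0.523, 0.0014, 0.0158]
tool_rot: [0.544, 0.839, -0.0, -0.0]
ft_force: [0.3, 0.3, -0.8]
grip_width: 0.0337
grip_force: 25.0
```

Request:
jog_arm(motion=[0.015,0,0,0,0,0,1,0,0,0,0,0,0,1])

```text
time: 16.45
position: [0.5227, 0.002, 0.0158]
tool_rot: [0.544, 0.839, -0.0, -0.0]
ft_force: [0.4, 0.5, -0.7]
grip_width: 0.0338
grip_force: 25.0
```

Run:
```python
from h import *
go([.524,.0017,.016])
s=avg("side",6)
cv2.imwrite("pics/c10s.png",s);g=s.mean(2).astype(int)
print("cols 215..235");[print(r,g[r,215:236]) for r in range(204,220)]
```

```text
t 16.45 pos [0.5227 0.002  0.0158] yawx 114.05 z [-1.e-04  1.e-04 -1.e+00] F [ 0.39  0.45 -0.71] w 0.033762433709930664 24.99015837907791
shift mm [-0.8  1.1 -0.2] units [-0.019  0.026 -0.004]
cols 215..235
204 [106  94  88  87  89  88  75  60  59  71  80  83  82  82  81  88 118 125
 125 126 128]
205 [ 89  87  88  89  88  73  55  61  74  80  81  83  81  81  89 117 124 125
 127 129 131]
206 [ 86  86  89  84  69  55  63  80  91  87  74  72  73  88 117 124 126 127
 129 131 132]
207 [101  81  81  63  55  63  78 105 142 126  79  75  85 117 124 126 127 130
 131 131 129]
208 [110 107  93  62  71  94 102 108 160 143  91 107 111 120 120 127 129 132
 122 117 116]
209 [112 111 109 104 117 167 181 148 137 127 117 115 120 127 119 119 110 118
 112 109 108]
210 [111 112 112 123 157 145 155 116 122 122 124 109 140 166 124  81  59  64
  68  68  74]
211 [111 110 116 158 169 148 154 148 128 118 112 122 136 144 121  58  36  35
  38  38  41]
212 [111 117 121 158 174 184 158 154 130 118  95 104 111 114 100  45  30  33
  34  36  37]
213 [125 162 164 168 168 158 163 153 130 120 108 117 107  92  81  34  24  25
  28  29  33]
214 [160 171 171 170 170 165 168 164 133 119 120 161 166 162 110  55  35  19
  21  21  24]
215 [ 86 101 104 124 144 146 147 149 133 120  98 144 169 172 162 133 110  70
  67  43  31]
216 [ 50  55  47  55  69  72  90 106 129 125  92 103 115 128 129 125 161 164
 158 116  90]
217 [134 133 107  82  77  68 108 131 106  97  89  95  93 109 112 113 130 133
 133 116 114]
218 [166 166 163 163 163 162 165 166 121 107 117 122 116 118 118 114 115  98
  88  89 118]
219 [169 169 169 169 170 170 171 171 157 156 165 166 166 166 163 124  96  79
  74  81 118]
```

Request:
jog_arm(motion=[0.012,0,0,0,0,0,1,0,0,0,0,0,0,1])

```text
time: 17.0
position: [0.5225, 0.0024, 0.0158]
tool_rot: [0.544, 0.839, -0.0, -0.0]
ft_force: [-0.2, -0.0, -0.8]
grip_width: 0.0339
grip_force: 25.0
```

Request:
jog_arm(motion=[0.012,0,0,0,0,0,1,0,0,0,0,0,0,1])

```text
time: 17.25
position: [0.5225, 0.0028, 0.0159]
tool_rot: [0.544, 0.839, 0.0, 0.0]
ft_force: [0.1, -0.8, -0.5]
grip_width: 0.0336
grip_force: 25.0
```

Request:
jog_arm(motion=[0.012,0,0,0,0,0,1,0,0,0,0,0,0,1])

```text
time: 17.5
position: [0.5224, 0.0032, 0.0159]
tool_rot: [0.544, 0.839, 0.0, 0.0]
ft_force: [0.2, -0.1, -1.6]
grip_width: 0.0338
grip_force: 25.0
```

Request:
jog_arm(motion=[0.012,0,0,0,0,0,1,0,0,0,0,0,0,1])

```text
time: 17.75
position: [0.5222, 0.0036, 0.0159]
tool_rot: [0.544, 0.839, 0.0, 0.0]
ft_force: [0.2, -1.2, -1.2]
grip_width: 0.0337
grip_force: 25.0
```

Request:
jog_arm(motion=[0.012,0,0,0,0,0,1,0,0,0,0,0,0,1])

```text
time: 18.0
position: [0.522, 0.004, 0.0159]
tool_rot: [0.544, 0.839, 0.0, 0.0]
ft_force: [0.1, -1.7, -0.8]
grip_width: 0.0334
grip_force: 25.0
```

Run:
```python
from h import *
go([.524,.0017,.016]);print(robot.get_obs()['moment'])
```

```text
t 18.0 pos [0.522  0.004  0.0159] yawx 114.03 z [ 3.e-04 -1.e-04 -1.e+00] F [ 0.07 -1.67 -0.78] w 0.033354393763215924 25.037322342395782
shift mm [-2.9  0.9 -0.1] units [-0.073  0.023 -0.003]
[-0.31097737 -0.18124225 -0.20829411]
```

The shank now touches the stud: −1.7 N with a matching moment. I'll ease off 0.6 mm, lower the clip so it rests near the counter, then release gradually.

Request:
jog_arm(motion=[-0.015,0,0,0,0,0,1,0,0,0.05,0,0,0,1,0,0,0.05,0,0,0,1,0,0,0,0,0,0,1,0,0,0,0,0,0,1])

```text
time: 18.62
position: [0.5222, 0.0036, 0.0118]
tool_rot: [0.544, 0.839, 0.0, 0.0]
ft_force: [0.7, -0.2, -2.1]
grip_width: 0.0336
grip_force: 25.0
```

Request:
jog_arm(motion=[0,0,0.025,0,0,0,1,0,0,0,0,0,0,1])

```text
time: 18.88
position: [0.5222, 0.0036, 0.0109]
tool_rot: [0.544, 0.839, 0.0, 0.0]
ft_force: [1.1, -0.4, -0.4]
grip_width: 0.0333
grip_force: 25.0
```

Request:
jog_arm(motion=[0,0,0,0,0,0,0.15,0,0,0,0,0,0,0.1,0,0,0,0,0,0,0.05,0,0,0,0,0,0,0.0])

```text
time: 19.38
position: [0.5194, 0.0039, 0.0105]
tool_rot: [0.544, 0.839, -0.001, -0.002]
ft_force: [-3.8, -2.1, 0.5]
grip_width: 0.0425
grip_force: 2.2
```

Request:
jog_arm(motion=[0,0,0,0,0,0,-0.1,0,0,0,0,0,0,-0.2,0,0,0,0,0,0,-0.3,0,0,0,0,0,0,-0.3])

```text
time: 19.88
position: [0.5229, 0.0036, 0.011]
tool_rot: [0.544, 0.839, 0.0, 0.001]
ft_force: [0.1, -0.1, -0.0]
grip_width: 0.056
grip_force: 0.0
```

Run:
```python
from h import *
go([.5194,.0039,.0105])
s=avg("side",6)
cv2.imwrite("pics/c11s.png",s);g=s.mean(2).astype(int)
print("cols 215..235");[print(r,g[r,215:236]) for r in range(204,222)]
print("flange/cap region");[print(r,g[r,252:300:1]) for r in (204,208,212,216,218)]
```

```text
t 19.875 pos [0.5229 0.0036 0.011 ] yawx 114.05 z [ 1.5e-03 -1.0e-04 -1.0e+00] F [ 0.13 -0.06 -0.04] w 0.05597195692416882 0.0
shift mm [ 1.7 -3.   0.5] units [ 0.043 -0.076  0.013]
cols 215..235
204 [106  94  87  88  89  88  75  59  61  72  80  83  82  82  81  89 117 124
 125 126 128]
205 [ 90  88  87  89  88  72  55  61  75  80  81  83  82  82  89 117 125 125
 127 129 131]
206 [ 86  86  89  86  70  55  63  79  91  87  74  71  73  87 118 124 126 126
 129 131 132]
207 [100  82  81  66  57  65  81 107 145 127  79  74  86 116 125 126 127 130
 131 131 129]
208 [111 107  93  62  70  75  80 104 162 144  91 108 119 124 126 127 130 132
 127 123 121]
209 [112 113 110 105 105  89  88  95 133 128 114 116 125 127 128 131 131 126
 120 118 117]
210 [111 112 111 123 161 162 143  98 122 123 117 116 120 125 126 126 119 115
 112 116 117]
211 [112 110 115 159 170 170 166 146 128 118 108 113 114 123 117 101  97 108
 108 111 111]
212 [112 116 123 164 168 168 169 166 133 111  97  97  99 139 104  58  51  60
  68  68  80]
213 [125 162 165 169 169 168 169 161 134 111 117 123 127 129  76  39  34  34
  37  38
[... 1051 characters left out ...]
23 118 105  52  27  15  15  27  67  84  89 106 114
 116 117 117 118 116 117 117 116 113 112 112 110]
212 [ 23  25  34  97 124 126 124  70  21  54 123 124 123 123 123 125 126 123
 121 119 117 115 105  69  51  67  34  26  16  14  55 117 119 119 118 118
 118 115 110 109 112 112 111 111 113 115 117 119]
216 [ 21  21  24  27  36  31  27  14  14  30  49  57  61  69  72  71  82  86
  85  84  85  78  43  27  18  29  28  22  14  43 111 117 111 107 108 110
 112 114 113 114 115 117 118 119 120 120 120 121]
218 [ 26  26  26  24  25  24  19  14  18  22  21  21  20  20  21  19  32  65
  70  75  75  41  29  20  18  40  30  20  19  47  86 107 109 110 114 114
 115 116 117 118 119 120 120 120 120 121 119 115]
```

The clip is released: the nose is up against the stud at columns 225–228. The flange is at column 260, the cap at 276 and the rear finger at 278–283. I'll open more, centre slightly backwards, then lift away.

Request:
jog_arm(motion=[0,0,0,0,0,0,-0.6,0,-0.05,0,0,0,0,-0.6,0,-0.03,0,0,0,0,-0.6,0,0,0,0,0,0,-0.6,0,0,-0.1,0,0,0,-0.6,0,0,-0.2,0,0,0,-0.6,0,0,-0.4,0,0,0,-0.6,0,0,-0.8,0,0,0,-0.6,0,0,-1,0,0,0,-0.6,0,0,-0.8,0,0,0,-0.6,0,0,0,0,0,0,-0.6])

```text
time: 21.55
position: [0.5214, 0.0019, 0.1465]
tool_rot: [0.544, 0.839, 0.001, 0.004]
ft_force: [-0.1, -0.2, -0.7]
grip_width: 0.0697
grip_force: 0.0
```

Run:
```python
from h import *
from scipy.optimize import least_squares
go([.5194,.0039,.1])
s=avg("side",6)
cv2.imwrite("pics/c12s.png",s);g=s.mean(2).astype(int)
print("cols 218..235");[print(r,g[r,218:236]) for r in range(205,222)]
print("cols 254..284");[print(r,g[r,254:284]) for r in range(206,232,2)]
# expected columns for caught (plunger 5) vs missed (0), yaw 24
ax=np.array([np.cos(.418),np.sin(.418),0]);st=np.array([.6217,.0454,0])
lf=np.array([-ax[1],ax[0],0])
o=st-.112*ax+.0005*lf
for nm,x,z in(("nose",.109,.02),("flangetop",.022,.04),("flangebot",.022,0),("cap5 top",-.016,.04),("cap0 top",-.021,.04)): print(nm,proj("side",o+x*ax+[0,0,z]).round(1))
```

```text
t 21.55 pos [0.5214 0.0019 0.1465] yawx 114.06 z [ 0.0076 -0.0016 -1.    ] F [-0.1  -0.18 -0.65] w 0.06973389279228677 0.0
shift mm [ 2.9 -1.3 46.5] units [ 0.072 -0.033  1.162]
cols 218..235
205 [ 83  82  68  51  56  70  75  77  76  76  75  82 111 118 118 120 121 124]
206 [ 79  65  51  58  74  85  82  68  66  68  82 110 117 117 119 122 124 124]
207 [ 59  52  61  74 100 136 119  74  68  81 110 117 118 120 123 124 123 122]
208 [ 57  65  70  75  99 153 135  85 101 112 118 119 120 123 124 120 116 114]
209 [ 98  98  83  82  88 126 120 107 109 117 119 121 123 123 119 113 111 110]
210 [116 152 153 134  92 115 115 110 109 112 118 119 118 111 107 105 109 111]
211 [150 161 161 158 138 120 111 102 106 107 115 110  94  91 101 102 104 105]
212 [155 159 160 161 157 124 104  90  90  93 131  98  54  47  56  62  64  75]
213 [160 160 160 160 152 126 103 110 116 119 121  72  34  30  32  35  35  40]
214 [161 161 161 166 156 148 104  93 101 106 110  51  28  30  30  31  34  34]
215 [116 136 137 127 123 120  97  77 104  93  95  38  21  23  26  26  29  30]
216 [ 50  64  65  81 113 120  99  82  90  88 105  
[... 1505 characters left out ...]
 27  67  98 106 118
 124  57  17  17  53  87 105 104 105 107 107 109]
224 [ 72  75  76  63  23  18  54  72  72  72  74  75  70  52  48  67 109 111
 106  40  13  12  33  74  76  76  76  82 108 108]
226 [114  86  80  64  24  27  68  72  74  76  68  54  49  56  66  69  69  68
  68  28  15  19  53  69  70  69  70  70  70  72]
228 [120 119 116 108  72  60  78  75  66  55  48  58  66  72 101  76  72  73
  69  26  14  32  69  71  71  71  72  72  74  74]
230 [115 112 112 112 117 118 104  77  77  96 105 106 106 104 109 109 109 108
 103  50  39  60  69  72  72  72  70  67  67  68]
nose [[224.7 213.5]]
flangetop [[259.5 212.3]]
flangebot [[259.4 224.6]]
cap5 top [[275.2 214.5]]
cap0 top [[277.3 214.8]]
```

The flange-to-cap spacing is 15.7 px. The prediction is 15.7 px with the stud caught and 17.8 px if missed, so it is caught, and the gripper is clear. I'm handing in.

```bash
python3 -c "
from rig import robot
print(robot.hand_in())"
```

```text
the job is handed in; nothing more can be done
None
```

The job is handed in at about 22 s of the 54 s allowed: the largest clip's hook is round the earth stud and the gripper is clear. The last side picture shows the plunger about 5 mm in, as it should be with the stud caught, and the highest force I read near the stud was about 4 N.

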